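# Lock down the bench lamp and hold its telescope out at the second stop

## Task

Lock the bench lamp to its plate: push the captive black knob down and, keeping it down, turn it clockwise as far as it goes, so that it stays down with its tongue over the lamp's foot. Then press the red button so that the yellow lamp head pops up, pull the head straight up past the first stop to the second stop, and finish while still holding it fully extended (it springs back if let go). Leave the pin tray, the pinning block, the padlock and the lock cylinder where they are.

Things in the scene. Friction and masses are not known exactly. Their poses are not given: they have to be found in the camera images.
- stand: Fixed blue mounting plate, 130 (x) x 240 (y) x 12 mm thick, lying on the bench; turned about the vertical by its yaw. Origin on the bench surface, on the lamp tube's vertical axis; z up. In its own frame the lock knob's axis is at (0, -92 mm), the red button at (0, +68 mm), and the lamp head's LED bar points to +x.
- knob_grip (a point): Middle of the black lock knob's finger bar, on the knob's vertical axis, 56 mm above the bench when up. Bar 44 mm long (point x), 14 mm thick (point y), z 37.5 to 69.5 mm, on a skirt of radius 20 mm; grip across the 14 mm from above. Below: a brass disc. A steel tongue 14 mm wide reaches from under the bar along point +x to 67 mm from the axis. z up.
- lock_push (a joint): How far the knob is pushed down (m): 0 up, 0.0065 bottomed. Spring: 4 N to start, 6 N at the bottom. It must be pushed about 5 mm down before it can turn more than about 0.2 rad; once turned further it is caught and stays 4 to 5 mm down when let go.
- lock_knob (a joint): Turn of the knob, clockwise seen from above (rad): starts at 0 to 0.1, stops at 1.3 with the tongue over the lamp's foot (stand's +y direction). Light friction.
- lamp_tube (a joint): Lift of the whole lamp out of its plate (m): 0 seated. Unlocked, it lifts (up to 0.05) when the telescope is pulled; with the tongue over its foot it can rise only about 3 mm. The lamp tube is dark steel, 32 mm diameter, on a round foot of 72 mm diameter, its top 97 mm above the bench.
- button_top (a point): Middle of the top face of the round red thumb button, 24 mm diameter, 68 mm from the lamp tube's axis, its top 99 mm above the bench at the start. It presses straight down by about 10 mm.
- lamp_button (a joint): Angle of the button's lever (rad): 0 released, 0.24 fully pressed (button about 12 mm down). It springs back. About 1.5 N to start, 3.5 N at full press. At about 0.1 to 0.15 its steel nose lets go of the head's rim and the head pops up about 15 mm.
- lamp_head: Yellow lamp head on top of the telescope. Origin on the telescope's axis at the underside of its rim, 102 mm above the bench when fully in. Rim: 44 mm diameter, 5 mm thick; above it an upright round grip, 26 mm diameter, 42 mm tall. A black LED bar 20 mm wide, 8 mm thick, lies at rim level and reaches 79 mm out along +x. z up, the direction of pull.
- head_grip (a point): Middle of the lamp head's round grip, on its axis, 29 mm above the rim's underside (131 mm above the bench when fully in). Grip from above.
- inner_tube (a joint): Extension of the inner brass tube with the head out of the middle tube (m): 0 latched in, about 0.015 when popped up, 0.05 at the first stop. Pull about 1 to 4 N; springs back.
- mid_tube (a joint): Extension of the middle aluminium tube out of the lamp tube (m): 0 in, 0.05 at the second stop (head then 0.1 m above its latched height). Starts to move at about 6.5 N pull, after the first stop; about 10 N at the second stop, then rigid. Springs back.
- pin_tray: Bystander: grey tray of lock pins, 190 x 180 x 30 mm, six compartments, loose. Origin under its centre.
- pinning_block: Bystander: dark steel block 45 x 60 x 45 mm with a brass lock cylinder on top (to 58 mm), loose. Origin under its centre.
- padlock: Bystander: brass padlock lying flat, body 28 x 44 x 24 mm with a steel shackle to +x, loose. Origin under its body.
- lock_cylinder: Bystander: upright brass lock cylinder, 34 mm diameter, 38 mm tall, loose. Origin under its centre.

How it is judged (in metres and radians):
On the way, in this order (a step that is already met when the one before it is completed fails the run):
1. the knob is pushed down before it is turned (value of joint lock_push above 0.004 m and value of joint lock_knob below 0.3 rad).
2. the knob is pushed down and turned clockwise home, its tongue over the lamp's foot (value of joint lock_knob above 1.1 rad and value of joint lock_push above 0.0025 m), for 0.2 s.
3. the red button is pressed and the lamp head is freed (value of joint lamp_button above 0.05 rad and value of joint inner_tube above 0.004 m).
4. the head is drawn out to the first stop (value of joint inner_tube above 0.044 m).
At the end, for the whole second after the job is handed in: Both telescope stages are out to their stops (within 5 mm each) and at rest, held there by the fingers on the lamp head (over 3 N); the lamp is still seated (lifted under 6 mm) and the knob is still down (over 2.5 mm) and turned home (over 1.1 rad); no bystander is over 30 mm from its start (all of step 2 and value of joint each of inner_tube, mid_tube above 0.045 m and value of joint lamp_tube below 0.006 m and contact force between the fingers and lamp_head above 3 N and linear speed of lamp_head below 0.02 m/s and distance of each of pin_tray, pinning_block, padlock, lock_cylinder from where it was at the start of the episode below 0.03 m); the arm keeps its last pose, push and grip.
It fails at once if a bystander is pushed away or knocked over (distance of any of pin_tray, pinning_block, padlock, lock_cylinder from where it was at the start of the episode above 0.03 m or angle between any of pin_tray, pinning_block, padlock, lock_cylinder's own z axis and vertical above 0.5 rad).
It also fails if it takes over 58 s, if anything falls off the work surface, if the arm or the gripper's body presses on something with over 40 N, if the wrist force passes 120 N, or if a joint passes its speed limit or range.

## Robot

A 6-joint arm with a two-finger parallel gripper is mounted at the origin on the work surface. World frame = base frame: x ahead of the robot, y to its left, z up, the work surface at z = 0. Lengths are in m, angles in degrees, forces in N, time in s.
With the tool pointing down it reaches from about 0.3 to 0.75 m from the base axis. Payload 8.5 kg.
Tool frame: the origin (TCP) lies midway between the tips of the shut fingers; the grasp point (between the pads) lies 19 mm behind it; z points along the fingers, y is the line along which they close (so a half turn about z gives the same grasp; the last joint's range is limited). The gripper opens to 85 mm and grips with 20 to 120 N. Pads are 22 mm wide; open, the fingers measure 114 mm over their backs; the gripper's body (76 mm by 85 mm) begins 54 mm behind the grasp point. The pads swing forward as they close: fully open they stand 13 mm farther back than shut.
Start: joints at [-76.564, 21.807, 74.336, -0, 83.858, -12.336], TCP at [0.239, -0.495, 0.231] pointing down, gripper open.
Joint ranges: [-178.18, 178.18], [-50.72, 133.34], [12.68, 142.11], [-81.47, 261.47], [9.98, 163.14], [-165.26, 165.26]. Speed limits (degrees/s): [136.94, 136.94, 180, 180, 180, 180].

## Interface

Orientations are given as a 3x3 rotation matrix whose columns are the frame's x, y, z axes.
In Python, from rig import monitor, optics, close_job, models gives the robot as it stands.
- The arm moves only by the tool step_arm, never from a script. Its arguments are lists of equal length, an entry for each row: "fingers": the closure, from -1 (fully open) to 1 (shut); "travel": the shift along the tool's x, y, z scaled (see below), a list of three; "twist": the turn about the tool's z scaled (see below). In form: {"fingers": [fingers, ...], "travel": [[tx, ty, tz], ...], "twist": [twist, ...]}. A call has 1 to 10 rows; each row shifts and turns the commanded pose from where the row before left it, along the tool's axes as they then stand; what a row does not reach is not made up. The controller multiplies each number of a shift by 100 mm and each number of a turn by pi rad. A row lasts 1/8 s, in which the tool goes at most 62.5 mm and 10.7 degrees, less where a joint would pass 70% of its speed; a pose out of reach is approached as far as the arm can. A call with a number of a shift or a turn outside -1 to 1 is refused whole. A call with a gripper value outside its range is refused whole. The fingers move at their own pace and stop on an object; "force" is the grip in N (left out, the last holds). Time passes only in rows, so rows that do not move let the fingers close. It gives the time, the measured TCP pose, the force, the opening and the grip force at its end, in the units of the state.
- monitor.observe(): the state, without advancing time (a new reading comes with each control period).
- optics.get_image(name): name is "scene" or "top" or "wrist"; returns (picture, depth): 480x640x3 uint8, blue, green, red; 480x640 float32, m along the optical axis (not along the pixel's ray), 0 where there is no reading.
- optics.get_calibration(name): a dict with "vertical_fov" (degrees; the focal length in pixels is half the picture's height over the tangent of half this angle, whatever the lens; pixels are square), "cx", "cy" (the principal point, pixels), "world_from_camera" (4x4, takes a point from camera to world coordinates). Camera axes: x right, y up, looking along -z (the intrinsics and any distortion apply to the point x, -y, -z); pixel columns grow to the right and rows downward; lengths in m; the calibration is good to about 2 mm. The wrist camera is an equidistant fisheye: a pixel r from the principal point sees the ray r / f radians off the axis. A picture is of the moment at which its call begins: read the wrist's pose just before it. get_calibration takes no time and is no camera call; for the wrist camera it gives the pose at the moment of the call.
- close_job(): hands the job in; it is judged then, once.
Trained networks look in the newest picture that a camera, given by its name, has taken for a name from the list of things; names that differ only in an ending like _2 or _b are one class to them, and where a whole thing is asked for, a point or a joint stands for the part that bears it (a point fixed in the world has none). Each returns a list of dicts, best first, with "confidence" (0 to 1); they miss things now and then, are a little off and sometimes report something else, mostly with a low value. They report only what shows in the picture. A call takes as long as a camera call.
- models.trace(camera, query): "mask" (480x640 bool, what is visible of it) and "point" ([column, row] in pixels, amid what is visible of it).
- models.landmark_of(camera, query): "point" ([column, row] in pixels: a listed point, or the origin of a listed thing).
The state is a dict: "time_s": time; "q": joint angles; "qvel": joint speeds; "joint_efforts": joint torques, N m; "position": TCP position; "tool_rot": TCP orientation; "ft_force": force on the tool from outside, world axes, zero at the start; "wrist_torque": the same for the moment, N m; "grip_width": finger opening in m; "gripper_force": force on a finger pad.
Only numpy, scipy, OpenCV 4.12 (cv2) and the standard library are available. Lean on these libraries where they do the work, as an engineer would, in place of code of your own. Each camera call takes 0.05 s, during which the arm holds its last target. There are 200 camera calls.

## Working session

There is one attempt and no reset: what is moved stays moved. The work goes in short steps, Python scripts to look and compute and a tool call to move; the robot and the scene stay as the last step left them, time stands still between calls to the robot, and variables do not carry over. Pictures are saved under pics/ and viewed, at most 10 in all, crops included, and the job is handed in when it is done.

Besides the shell and the picture viewer there is one more tool, called after "Call:" as a command line: name --pt "numbers of a row" for each row, then --argument value for the rest. step_arm: Moves the arm, as the interface text tells. Its arguments: {"type":"object","properties":{"fingers":{"type":"array","items":{"type":"number"}},"travel":{"type":"array","items":{"type":"array","items":{"type":"number"}}},"twist":{"type":"array","items":{"type":"number"}},"force":{"type":"number"}},"required":["fingers","travel","twist"]}

```bash
mkdir -p pics
cat > h.py <<'E'
import numpy as np, cv2
from rig import monitor, optics, models
def cal(n):
    c=optics.get_calibration(n); f=240/np.tan(np.radians(c["vertical_fov"]/2)); return f,c["cx"],c["cy"],np.array(c["world_from_camera"])
def ray(n,p,c=None):
    f,cx,cy,T=c or cal(n); x,y=(p[0]-cx)/f,(p[1]-cy)/f
    if n=="wrist":
        r=np.hypot(x,y); s=np.sin(r)/max(r,1e-9); d=np.array([x*s,-y*s,-np.cos(r)])
    else: d=np.array([x,-y,-1.])
    return T[:3,3],T[:3,:3]@d
def atz(n,p,z,c=None):
    o,d=ray(n,p,c); return o+d*(z-o[2])/d[2]
def lm(n,q,z):
    r=models.landmark_of(n,q)
    return [(np.round(atz(n,k["point"],z),4).tolist(),np.round(k["point"]).tolist(),round(k["confidence"],2)) for k in r[:2]]
E
python3 - <<'E'
from h import *
for n in ("top","scene"):
    im,d=optics.get_image(n); cv2.imwrite(f"pics/{n}0.png",im)
    print(n,optics.get_calibration(n))
    for q,z in (("stand",0),("knob_grip",.056),("button_top",.099),("head_grip",.131),("lamp_head",.102),("pin_tray",0),("pinning_block",0),("padlock",0),("lock_cylinder",0)): print(q,lm(n,q,z))
s=monitor.observe();print(s)
E
```

```text
top {'vertical_fov': 45.043034123822174, 'cx': 321.4973753124055, 'cy': 245.4751877773491, 'world_from_camera': array([[ 0.02512277,  0.99914714, -0.03276947,  0.59761998],
       [-0.99967868,  0.02499851, -0.00419648,  0.05367483],
       [-0.00337371,  0.03286437,  0.99945413,  1.0726925 ],
       [ 0.        ,  0.        ,  0.        ,  1.        ]])}
stand [([0.5468, 0.0832, 0.0], [307.0, 292.0], 0.73)]
knob_grip [([0.5239, -0.0068, 0.056], [357.0, 308.0], 0.64)]
button_top [([0.5803, 0.1557, 0.099], [262.0, 273.0], 0.67)]
head_grip [([0.5547, 0.0889, 0.131], [301.0, 290.0], 0.86)]
lamp_head [([0.556, 0.0911, 0.102], [300.0, 289.0], 0.81), ([0.5562, 0.0834, 0.102], [305.0, 289.0], 0.18)]
pin_tray [([0.7566, -0.0007, 0.0], [355.0, 180.0], 0.64)]
pinning_block [([0.5424, -0.1376, 0.0], [426.0, 297.0], 0.94)]
padlock [([0.6825, 0.2472, 0.0], [220.0, 216.0], 0.65)]
lock_cylinder [([0.5873, 0.2808, 0.0], [201.0, 267.0], 0.67)]
scene {'vertical_fov': 48.885042450643034, 'cx': 315.72060456607085, 'cy': 239.629064836737, 'world_from_camera': array([[-0.46511514, -0.59560352,  0.65492317
[... 888 characters left out ...]
9887e+01, -1.23352517e+01]), 'qvel': array([-0.04460435,  0.05375399,  0.06008493,  0.03348847,  0.02487118,
       -0.02999169]), 'joint_efforts': array([-2.49553006e-03, -4.48342896e+01, -2.31468379e+01, -3.72573004e-04,
        4.47893517e-04, -1.14683601e-05]), 'position': array([ 0.23913176, -0.49528066,  0.23133347]), 'tool_rot': array([[ 9.00537742e-01,  4.34777846e-01,  1.92087836e-05],
       [ 4.34777846e-01, -9.00537742e-01, -1.67664291e-05],
       [ 1.00085627e-05,  2.34503558e-05, -1.00000000e+00]]), 'ft_force': array([-0.04766429, -0.63970612, -0.74482922]), 'wrist_torque': array([ 0.06284602,  0.01514148, -0.02428535]), 'gripper_force': 0.0, 'grip_width': 0.08538730378574186}
```

View pics/top0.png

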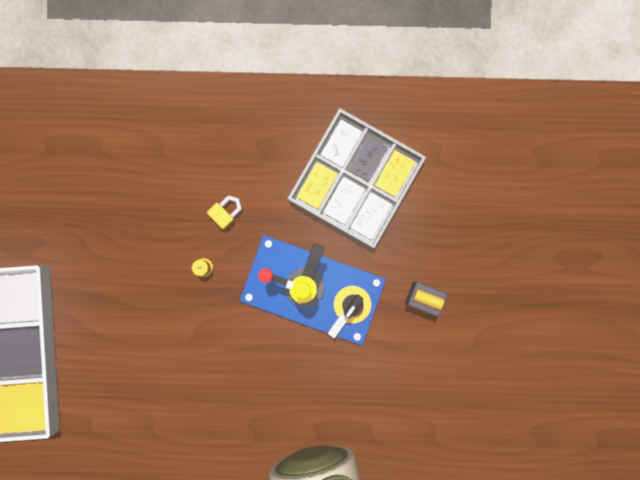

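View pics/scene0.png

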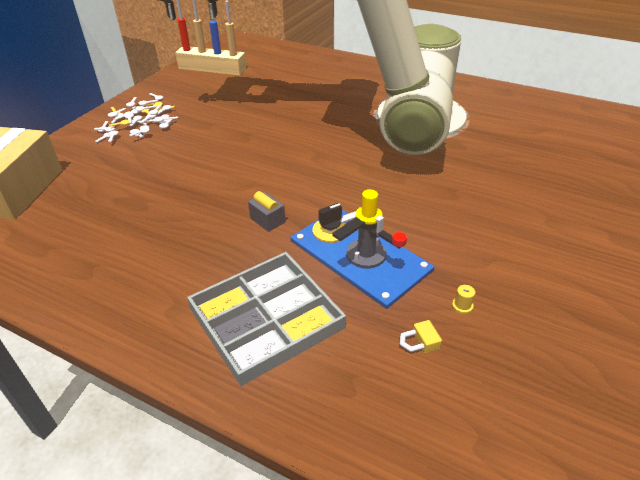

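The top view shows the blue plate around (312,290), with the button at (265,275), the head at (303,290), the LED bar toward (317,247), and the knob at (352,305) with its tongue toward (335,332). The scene view agrees. The pinning block, at (426,297), sits to the right of the knob. I'm moving the tool above the knob.

Call:
step_arm --fingers '[-1,-1,-1,-1,-1,-1,-1,-1,-1,-1]' --pt "0.47 -0.32 0" --pt "0.47 -0.32 0" --pt "0.47 -0.32 0" --pt "0.47 -0.32 0" --pt "0.47 -0.32 0" --pt "0.47 -0.32 0" --pt "0.47 -0.32 0" --pt "0.47 -0.32 0" --pt "0.47 -0.32 0" --pt "0.47 -0.32 0" --twist '[0,0,0,0,0,0,0,0,0,0]'

```text
time_s: 2.25
position: [0.524, -0.001, 0.2315]
tool_rot: [[0.901, 0.435, 0.0], [0.435, -0.901, -0.0], [0.0, 0.0, -1.0]]
ft_force: [0.7, -1.6, 0.2]
grip_width: 0.0852
gripper_force: 0.0
```

Call:
step_arm --fingers '[-1,-1,-1,-1,-1,-1,-1,-1,-1,-1]' --pt "0 0 0" --pt "0 0 0" --pt "0 0 0" --pt "0 0 0" --pt "0 0 0" --pt "0 0 0" --pt "0 0 0" --pt "0 0 0" --pt "0 0 0" --pt "0 0 0" --twist '[-0.058,-0.058,-0.058,-0.058,-0.058,-0.058,-0.058,-0.058,-0.058,-0.058]'

```text
time_s: 3.5
position: [0.5232, -0.0028, 0.2313]
tool_rot: [[-0.65, 0.76, 0.0], [0.76, 0.65, 0.0], [0.0, 0.0, -1.0]]
ft_force: [0.1, 1.0, -0.6]
grip_width: 0.0853
gripper_force: 0.0
```

Call:
step_arm --fingers '[-1,-1,-1]' --pt "0 0 0" --pt "0 0 0" --pt "0 0 0" --twist '[-0.05,-0.043,0]'

```text
time_s: 3.88
position: [0.5232, -0.0028, 0.2313]
tool_rot: [[-0.837, 0.547, 0.0], [0.547, 0.837, -0.0], [-0.0, 0.0, -1.0]]
ft_force: [-0.6, -0.1, 0.5]
grip_width: 0.0853
gripper_force: 0.0
```

Run:
```python
from h import *
s=monitor.observe(); print(s["time_s"],s["position"],s["tool_rot"].round(3).tolist(),s["q"].round(1),s["ft_force"])
c=cal("wrist"); print(c)
im,d=optics.get_image("wrist"); cv2.imwrite("pics/w1.png",im)
for q,z in (("stand",0),("knob_grip",.056),("button_top",.099),("head_grip",.131),("lamp_head",.102)):print(q,lm("wrist",q,z))
```

```text
3.875 [ 0.52324296 -0.00275318  0.23134383] [[-0.837, 0.547, 0.0], [0.547, 0.837, -0.0], [-0.0, 0.0, -1.0]] [-13.3  19.1  78.5   0.   82.4 -70.1] [-0.61473943 -0.13786938  0.45338774]
(np.float64(371.64829954431775), 317.0424461665639, 239.4662012639655, array([[ 5.46606568e-01, -8.01253248e-01, -2.43340283e-01,
         4.61906955e-01],
       [ 8.37389512e-01,  5.23107229e-01,  1.58548515e-01,
         3.72056359e-02],
       [ 2.55548556e-04, -2.90434260e-01,  9.56894913e-01,
         3.74686619e-01],
       [ 0.00000000e+00,  0.00000000e+00,  0.00000000e+00,
         1.00000000e+00]]))
stand [([0.5553, 0.088, 0.0], [408.0, 181.0], 0.6)]
knob_grip [([0.5255, 0.0011, 0.056], [322.0, 214.0], 0.65), ([0.5695, 0.241, 0.056], [553.0, 123.0], 0.62)]
button_top [([0.5774, 0.1522, 0.099], [512.0, 181.0], 0.86)]
head_grip [([0.556, 0.0897, 0.131], [453.0, 207.0], 0.82)]
lamp_head [([0.5571, 0.0872, 0.102], [438.0, 202.0], 0.8)]
```

View pics/w1.png

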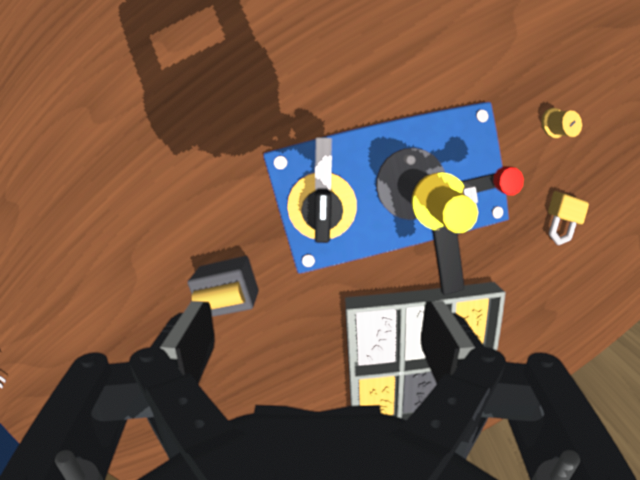

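Run:
```python
from h import *
im=cv2.imread("pics/w1.png"); hsv=cv2.cvtColor(im,cv2.COLOR_BGR2HSV); c=cal("wrist")
def blob(im,lo,hi,roi):
    m=cv2.inRange(cv2.cvtColor(im,cv2.COLOR_BGR2HSV),lo,hi); k=np.zeros_like(m); x0,y0,x1,y1=roi; k[y0:y1,x0:x1]=m[y0:y1,x0:x1]; return k
P=lambda a:np.round(a,4)[:2]
# button
r=blob(im,(0,150,60),(8,255,255),(490,160,530,200))|blob(im,(172,150,60),(180,255,255),(490,160,530,200))
print("button",P(atz("wrist",np.argwhere(r).mean(0)[::-1],.099,c)))
# white holes -> plate ; corners of blue plate
b=blob(im,(100,120,40),(130,255,255),(240,90,530,290)); cn=max(cv2.findContours(b,0,2)[0],key=cv2.contourArea)
w=np.array([atz("wrist",p,.012,c)[:2] for p in cn[:,0].astype(float)],np.float32)
(cx,cy),sz,a=cv2.minAreaRect(w); print("plate",cx,cy,sz,a)
# brass disc circle at few heights
y=blob(im,(18,120,90),(35,255,255),(280,165,365,245)); h=cv2.convexHull(cv2.findNonZero(y))[:,0].astype(float)
for z in (.012,.02,.03):
    w=np.array([atz("wrist",p,z,c)[:2] for p in h],np.float32); print("disc",z,P(cv2.fitEllipse(w)[0]),np.round(cv2.fitEllipse(w)[1],4))
# tip head circle (grip top z=.149): bright upper circle
for nm,p,z in (("bartop end",(323,240),.0695),("tongue tip",(324,140),.04),("tongue mid",(323,178),.04),("bar mid",(322,214),.0695)): print(nm,P(atz("wrist",p,z,c)))
cr=cv2.resize(im[120:260,260:540],None,fx=2.85,fy=2.85,interpolation=cv2.INTER_CUBIC); cv2.imwrite("pics/w1c.png",cr)
```

```text
button [0.5753 0.1506]
plate 0.5503786206245422 0.07359271496534348 (0.23838724195957184, 0.12897861003875732) 71.59162902832031
disc 0.012 [5.267e-01 3.000e-04] [0.0659 0.0673]
disc 0.02 [0.5253 0.0011] [0.0645 0.0658]
disc 0.03 [0.5235 0.0021] [0.0627 0.064 ]
bartop end [ 0.5427 -0.0093]
tongue tip [0.4729 0.0375]
tongue mid [0.5013 0.018 ]
bar mid [0.523  0.0024]
```

View pics/w1c.png

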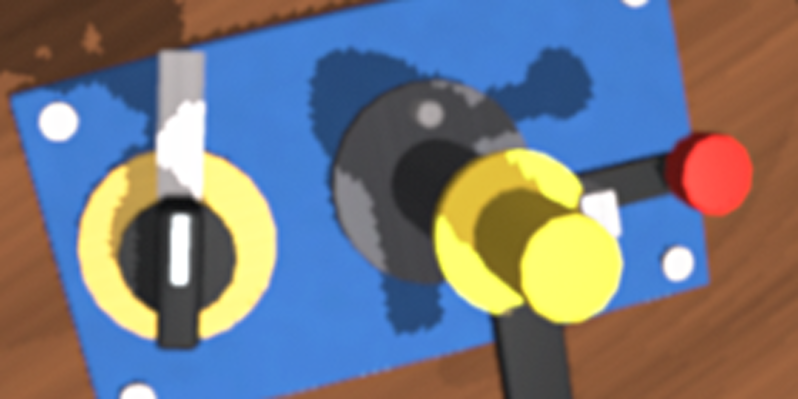

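The crop shows the bar and tongue running vertically in the wrist image, so the tool x axis already lines up with the bar (tongue at about 146.5°, stand +y at about 71.6°). Next I descend on the knob.

Call:
step_arm --fingers '[0,0,0,0,0,0,0]' --pt "0.013 0.043 0.1" --pt "0 0 0.4" --pt "0 0 0.4" --pt "0 0 0.4" --pt "0 0 0.3" --pt "0 0 0.3" --pt "0 0 0" --twist '[0,0,0,0,0,0,0]' --force 60

```text
time_s: 5.05
position: [0.5232, 0.002, 0.0394]
tool_rot: [[-0.838, 0.546, -0.005], [0.546, 0.838, 0.001], [0.005, -0.002, -1.0]]
ft_force: [-0.1, 1.1, 0.5]
grip_width: 0.0424
gripper_force: 0.0
```

Call:
step_arm --fingers '[1,1,1,1,1,1]' --pt "0 0 0" --pt "0 0 0" --pt "0 0 0" --pt "0 0 0" --pt "0 0 0" --pt "0 0 0" --twist '[0,0,0,0,0,0]'

```text
time_s: 5.8
position: [0.525, 0.0015, 0.0416]
tool_rot: [[-0.838, 0.546, 0.001], [0.546, 0.838, -0.0], [-0.001, 0.001, -1.0]]
ft_force: [1.9, 0.2, 4.0]
grip_width: 0.0133
gripper_force: 61.6
```

Call:
step_arm --fingers '[1,1,1,1,1]' --pt "0 0 0.025" --pt "0 0 0.02" --pt "0 0 0.015" --pt "0 0 0.01" --pt "0 0 0" --twist '[0,0,0,0,0]'

```text
time_s: 6.42
position: [0.5251, 0.0014, 0.036]
tool_rot: [[-0.838, 0.546, 0.002], [0.546, 0.838, -0.001], [-0.002, 0.001, -1.0]]
ft_force: [-2.0, 0.9, 22.6]
grip_width: 0.0127
gripper_force: 64.4
```

Call:
step_arm --fingers '[1,1,1,1,1,1,1,1,1,1]' --pt "0 0 0" --pt "0 0 0" --pt "0 0 0" --pt "0 0 0" --pt "0 0 0" --pt "0 0 0" --pt "0 0 0" --pt "0 0 0" --pt "0 0 0" --pt "0 0 0" --twist '[0.03,0.04,0.04,0.04,0.04,0.04,0.04,0.04,0.04,0.03]'

```text
time_s: 7.68
position: [0.5259, 0.0017, 0.036]
tool_rot: [[0.202, 0.979, 0.004], [0.979, -0.202, -0.0], [0.001, 0.004, -1.0]]
ft_force: [2.0, 2.8, 18.9]
grip_width: 0.0129
gripper_force: 63.7
```

Run:
```python
from h import *
s=monitor.observe(); R=s["tool_rot"]; print(s["position"],np.degrees(np.arctan2(R[1,0],R[0,0])),s["ft_force"],s["wrist_torque"],s["gripper_force"])
```

```text
[0.52586792 0.00171058 0.03598741] 78.34224790970039 [ 1.96692893  2.79618248 18.90472279] [ 0.52123086 -0.37841635 -0.00423545] 63.72785210609436
```

Call:
step_arm --fingers '[1,1,1,1,1]' --pt "0 0 0" --pt "0 0 0" --pt "0 0 0" --pt "0 0 0" --pt "0 0 0" --twist '[0.02,0.015,0.01,0,0]'

```text
time_s: 8.3
position: [0.526, 0.0017, 0.036]
tool_rot: [[0.334, 0.943, 0.004], [0.943, -0.334, -0.001], [0.001, 0.004, -1.0]]
ft_force: [2.9, 3.5, 18.7]
grip_width: 0.013
gripper_force: 63.8
```

Run:
```python
from h import *
s=monitor.observe(); R=s["tool_rot"]; print(s["position"],np.degrees(np.arctan2(R[1,0],R[0,0])),s["ft_force"],s["wrist_torque"],s["gripper_force"])
```

```text
[0.52595811 0.00168113 0.03600678] 70.50997218580743 [ 2.89959244  3.54333532 18.68866018] [ 0.54368049 -0.4678008   0.49219508] 63.797839879989624
```

Call:
step_arm --fingers '[0,0,0,0,0,0,0,0,0]' --pt "0 0 0" --pt "0 0 0" --pt "0 0 0" --pt "0 0 -0.2" --pt "0 0 -0.4" --pt "0 0 -0.4" --pt "0 0 -0.4" --pt "0 0 -0.2" --pt "0 0 0" --twist '[0,0,0,0,0,0,0,0,0]'

```text
time_s: 9.43
position: [0.5248, 0.0015, 0.1951]
tool_rot: [[0.335, 0.942, 0.002], [0.942, -0.335, -0.0], [0.0, 0.002, -1.0]]
ft_force: [0.1, -0.2, -0.6]
grip_width: 0.0425
gripper_force: 0.0
```

Call:
step_arm --fingers '[1,1,1,1,1,1]' --pt "0.3 0 0" --pt "0.5 0 0" --pt "0.5 0 0" --pt "0.3 -0.03 0" --pt "0 0 0" --pt "0 0 0" --twist '[0,0,0,0,0,0]'

```text
time_s: 10.18
position: [0.5748, 0.1527, 0.1931]
tool_rot: [[0.336, 0.942, -0.002], [0.942, -0.336, -0.0], [-0.001, -0.002, -1.0]]
ft_force: [0.3, -0.4, -0.2]
grip_width: 0.0
gripper_force: 0.0
```

Run:
```python
from h import *
s=monitor.observe(); R=s["tool_rot"]; print(s["position"],R.round(3).tolist(),s["ft_force"],s["grip_width"])
im,d=optics.get_image("wrist"); cv2.imwrite("pics/w2.png",im)
for q,z in (("knob_grip",.0515),("button_top",.099),("head_grip",.131),("lamp_head",.102)):print(q,lm("wrist",q,z))
```

```text
[0.57484176 0.15266225 0.19311138] [[0.336, 0.942, -0.002], [0.942, -0.336, -0.0], [-0.001, -0.002, -1.0]] [ 0.27787096 -0.38223866 -0.18379859] 2.2978733096312716e-05
knob_grip [([0.5283, 0.004, 0.0515], [322.0, 381.0], 0.57)]
button_top [([0.5764, 0.1513, 0.099], [318.0, 242.0], 0.76)]
head_grip []
lamp_head []
```

View pics/w2.png

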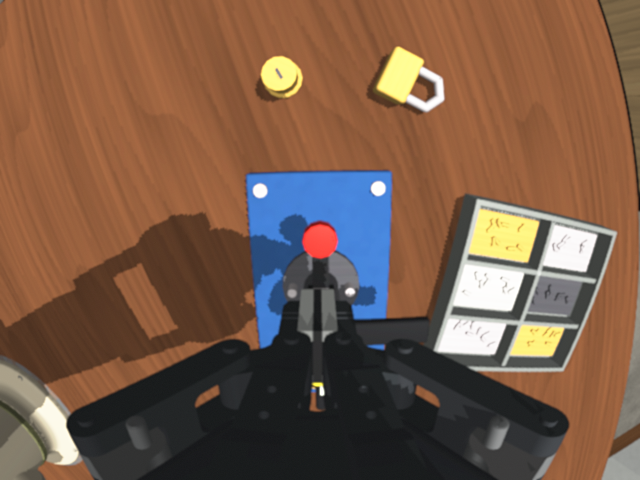

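The wrist view shows the button at (318,242), just ahead of the shut fingers. Pressing it now.

Call:
step_arm --fingers '[1,1,1,1,1,1,1,1]' --pt "0.03 0 0.2" --pt "0 0 0.35" --pt "0 0 0.25" --pt "0 0 0.1" --pt "0 0 0.05" --pt "0 0 0.05" --pt "0 0 0.04" --pt "0 0 0" --twist '[0,0,0,0,0,0,0,0]'

```text
time_s: 11.42
position: [0.577, 0.1565, 0.0909]
tool_rot: [[0.335, 0.942, 0.002], [0.942, -0.335, 0.001], [0.001, 0.002, -1.0]]
ft_force: [2.7, 3.5, 3.0]
grip_width: 0.0
gripper_force: 2.3
```

Run:
```python
from h import *
s=monitor.observe(); print(s["time_s"],s["position"],s["ft_force"])
f=[optics.get_image(n) for n in ("scene","top")]
a=f[0][0][120:300,230:500]; b=f[1][0][230:350,230:400]
cv2.imwrite("pics/s3.png",np.hstack([cv2.resize(a,(450,300)),cv2.resize(b,(350,247))[:247] if 0 else cv2.resize(b,(350,300))]))
for q,z in (("knob_grip",.0515),("head_grip",.146),("lamp_head",.117)):print(q,lm("scene",q,z))
```

```text
11.425 [0.5769824  0.15646876 0.09091702] [2.6889722  3.47153153 3.04320402]
knob_grip [([0.5229, -0.0013, 0.0515], [330.0, 213.0], 0.71), ([0.6299, 0.2831, 0.0515], [464.0, 304.0], 0.53)]
head_grip [([0.5531, 0.0918, 0.146], [373.0, 194.0], 0.87)]
lamp_head [([0.5579, 0.0883, 0.117], [369.0, 209.0], 0.7)]
```

View pics/s3.png

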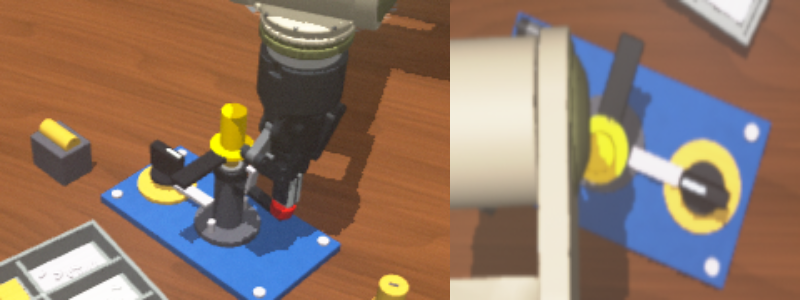

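The scene shows the head raised with brass visible below its rim, and the tongue lying over the foot. I'll press slightly further, then move up and over the head.

Call:
step_arm --fingers '[1,1,1,0,-0.5,-0.5,-0.5,-0.5]' --pt "0 0 0.015" --pt "0 0 0" --pt "0 0 -0.2" --pt "0 0 -0.5" --pt "0 0 -0.5" --pt "-0.35 0.02 0" --pt "-0.35 0 0" --pt "0 0 0" --twist '[0,0,0,0,0,0,0,0]' --force 80

```text
time_s: 12.68
position: [0.5535, 0.0874, 0.2082]
tool_rot: [[0.338, 0.941, -0.003], [0.941, -0.338, -0.001], [-0.002, -0.003, -1.0]]
ft_force: [0.1, 0.1, 0.7]
grip_width: 0.064
gripper_force: 0.0
```

Run:
```python
from h import *
s=monitor.observe(); R=s["tool_rot"]; print(s["time_s"],s["position"],R.round(3).tolist(),s["ft_force"],s["grip_width"])
c=cal("wrist"); im,d=optics.get_image("wrist"); cv2.imwrite("pics/w4.png",im)
for q,z in (("knob_grip",.0515),("head_grip",.146),("lamp_head",.117)):print(q,lm("wrist",q,z))
m=models.trace("wrist","lamp_head"); k=m[0]["mask"]; print(m[0]["confidence"])
ps=np.argwhere(k&(d>0)); f,cx,cy,T=c
W=[]
for r,cc in ps[::5]:
    o,v=ray("wrist",(cc,r),c); v=T[:3,:3].T@v; v=v/-v[2]*d[r,cc]; W.append(T[:3,:3]@v+T[:3,3])
W=np.array(W); zt=np.percentile(W[:,2],97); t=W[W[:,2]>zt-.004]; print(zt,t[:,:2].mean(0),(t[:,:2].max(0)+t[:,:2].min(0))/2,np.ptp(t[:,:2],0))
```

```text
12.675 [0.55353265 0.08739692 0.20816447] [[0.338, 0.941, -0.003], [0.941, -0.338, -0.001], [-0.002, -0.003, -1.0]] [0.12690194 0.10957304 0.7257607 ] 0.06401917755434808
knob_grip [([0.5269, 0.0017, 0.0515], [320.0, 317.0], 0.63)]
head_grip [([0.5566, 0.0879, 0.146], [320.0, 260.0], 0.76)]
lamp_head [([0.5566, 0.0895, 0.117], [319.0, 243.0], 0.63), ([0.5838, 0.2392, 0.117], [280.0, 13.0], 0.41)]
0.63
0.16654654388665213 [0.55604109 0.08874489] [0.55592473 0.08806373] [0.02425443 0.02463821]
```

View pics/w4.png

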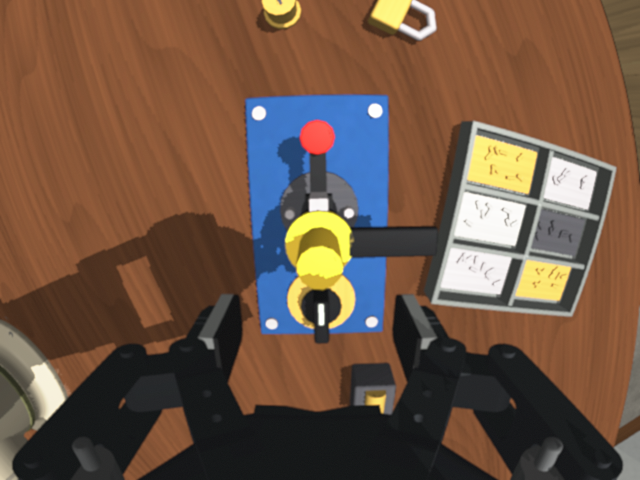

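Wrist depth puts the head top at 0.1665, so it has popped up. The head axis is at (0.556, 0.0887). Descending to grip it.

Call:
step_arm --fingers '[-0.3,-0.2,-0.2,-0.2,1,1,1,1,1]' --pt "0.02 0.02 0.2" --pt "0 0 0.35" --pt "0 0 0.22" --pt "0 0 0" --pt "0 0 0" --pt "0 0 0" --pt "0 0 0" --pt "0 0 0" --pt "0 0 0" --twist '[0,0,0,0,0,0,0,0,0]'

```text
time_s: 14.05
position: [0.5569, 0.0911, 0.132]
tool_rot: [[0.335, 0.942, -0.001], [0.942, -0.335, 0.001], [0.0, -0.001, -1.0]]
ft_force: [-4.3, 2.8, 0.4]
grip_width: 0.0241
gripper_force: 78.4
```

Call:
step_arm --fingers '[1,1,1,1,1,1,1,1,1,1]' --pt "0 0 -0.06" --pt "0 0 -0.08" --pt "0 0 -0.08" --pt "0 0 -0.08" --pt "0 0 -0.08" --pt "0 0 -0.08" --pt "0 0 -0.08" --pt "0 0 -0.08" --pt "0 0 0" --pt "0 0 0" --twist '[0,0,0,0,0,0,0,0,0,0]'

```text
time_s: 15.3
position: [0.5572, 0.0908, 0.1939]
tool_rot: [[0.335, 0.942, -0.0], [0.942, -0.335, 0.0], [-0.0, -0.0, -1.0]]
ft_force: [-2.7, 4.7, -7.8]
grip_width: 0.0242
gripper_force: 78.9
```

Call:
step_arm --fingers '[1,1,1,1,1]' --pt "0 0 -0.07" --pt "0 0 -0.07" --pt "0 0 -0.06" --pt "0 0 0" --pt "0 0 0" --twist '[0,0,0,0,0]'

```text
time_s: 15.92
position: [0.5572, 0.0907, 0.2142]
tool_rot: [[0.335, 0.942, -0.0], [0.942, -0.335, -0.0], [-0.0, 0.0, -1.0]]
ft_force: [-4.2, 3.0, -8.1]
grip_width: 0.0239
gripper_force: 78.9
```

Call:
step_arm --fingers '[1,1,1]' --pt "0 0 -0.02" --pt "0 0 0" --pt "0 0 0" --twist '[0,0,0]'

```text
time_s: 16.3
position: [0.5573, 0.0907, 0.216]
tool_rot: [[0.335, 0.942, -0.0], [0.942, -0.335, -0.0], [-0.0, -0.0, -1.0]]
ft_force: [-3.7, 3.1, -9.0]
grip_width: 0.024
gripper_force: 79.0
```

Call:
step_arm --fingers '[1,1,1]' --pt "0 0 -0.02" --pt "0 0 0" --pt "0 0 0" --twist '[0,0,0]'

```text
time_s: 16.68
position: [0.5572, 0.0907, 0.218]
tool_rot: [[0.335, 0.942, -0.0], [0.942, -0.335, -0.0], [-0.0, -0.0, -1.0]]
ft_force: [-4.4, 3.1, -9.0]
grip_width: 0.0244
gripper_force: 79.0
```

Call:
step_arm --fingers '[1,1,1]' --pt "0 0 -0.02" --pt "0 0 0" --pt "0 0 0" --twist '[0,0,0]'

```text
time_s: 17.05
position: [0.5572, 0.0907, 0.22]
tool_rot: [[0.335, 0.942, -0.0], [0.942, -0.335, -0.0], [-0.0, -0.0, -1.0]]
ft_force: [-4.6, 2.8, -9.9]
grip_width: 0.0244
gripper_force: 79.0
```

Call:
step_arm --fingers '[1,1,1]' --pt "0 0 -0.02" --pt "0 0 0" --pt "0 0 0" --twist '[0,0,0]'

```text
time_s: 17.42
position: [0.5572, 0.0907, 0.2215]
tool_rot: [[0.335, 0.942, -0.001], [0.942, -0.335, 0.0], [-0.0, -0.001, -1.0]]
ft_force: [-3.2, 2.6, -14.7]
grip_width: 0.0237
gripper_force: 79.5
```

Run:
```python
from h import *
im,d=optics.get_image("scene"); cv2.imwrite("pics/s5.png",cv2.resize(im[80:320,220:520],(750,600),interpolation=cv2.INTER_CUBIC))
for q,z in (("stand",0),("knob_grip",.0515),("lamp_head",.202),("lamp_tube",.05),("padlock",0),("lock_cylinder",0),("pin_tray",0),("pinning_block",0)):print(q,lm("scene",q,z))
s=monitor.observe(); print(s["time_s"],s["position"],s["ft_force"],s["qvel"].round(2))
```

```text
stand [([0.5607, 0.089, 0.0], [365.0, 261.0], 0.57)]
knob_grip [([0.5284, 0.0035, 0.0515], [331.0, 215.0], 0.69), ([0.6054, 0.1051, 0.0515], [365.0, 258.0], 0.51)]
lamp_head [([0.5567, 0.0834, 0.202], [369.0, 166.0], 0.65)]Traceback (most recent call last):
  File "<stdin>", line 3, in <module>
  File "h.py", line 14, in lm
    r=models.landmark_of(n,q)
ValueError: it knows: button_top, head_grip, knob_grip, lamp_head, lock_cylinder, padlock, pin_tray, pinning_block, stand
```

View pics/s5.png

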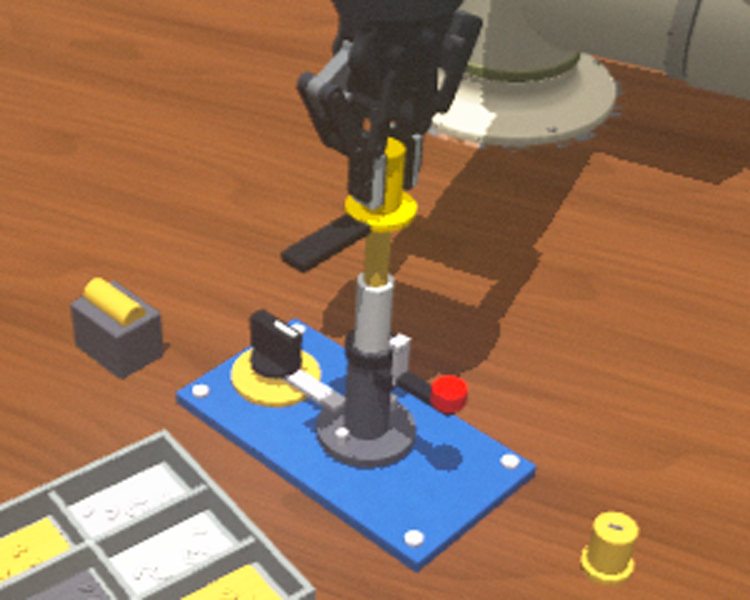

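The scene shows both telescope stages extended, the tongue over the foot and the bystanders undisturbed. Next is a short steady hold, then I hand it in.

Call:
step_arm --fingers '[1,1,1,1]' --pt "0 0 -0.005" --pt "0 0 0" --pt "0 0 0" --pt "0 0 0" --twist '[0,0,0,0]'

```text
time_s: 18.12
position: [0.5571, 0.0907, 0.222]
tool_rot: [[0.335, 0.942, -0.001], [0.942, -0.335, -0.0], [-0.0, -0.001, -1.0]]
ft_force: [-3.0, 1.8, -20.6]
grip_width: 0.0239
gripper_force: 79.3
```

Run:
```python
from rig import monitor, close_job
s=monitor.observe(); print(s["time_s"],s["position"],s["ft_force"],s["gripper_force"])
if s["ft_force"][2]<-12: print(close_job())
```

```text
18.125 [0.55714527 0.09068272 0.22200981] [ -3.03583386   1.83062163 -20.57101446] 79.33681011199951
the job is handed in; nothing more can be done
None
```

I handed the job in at 18.1 s: the knob is locked down over the foot, the head popped up, and the arm is holding both stages at the second stop (about 20 N pull); no verdict was returned.

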